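# Jack up the front of a bench shaker and hold it there

## Task

The front of the bench shaker has to be held up so that its front feet can be changed. Slide the small ratchet jack along the bench until its saddle stands centred straight under the round lift pad that sticks out of the shaker's front, then pump the jack's handle three full strokes, fully down each time and letting it spring fully back up after the first and the second. Finish while still holding the handle fully down at the bottom of the third stroke, so that the jack alone carries the raised front; keep the arm off the shaker itself and leave the small dropping bottle, the tape roll and the marker where they are.

Things in the scene. Friction and masses are not known exactly. Their poses are not given: they have to be found in the camera images.
- shaker: Loose white bench shaker, 150 (x) x 200 (y) x 117 high mm, 1.5 kg, on four rubber feet, a dark display and a black knob on its front. Origin: centre of its footprint on the bench; x points to its back, z up; its front looks to -x, roughly toward the robot.
- lift_pad (a point): Centre of the flat underside of the marked lift pad: a round steel boss 34 mm across below a steel tongue with a round head (40 mm across, top at 86 mm, a raised ring and a stud on top to 89 mm) that sticks out of the middle of the shaker's front. It lies 120 mm in front of the shaker's origin (45 mm out from the front face), 74 mm above the bench. As the front rises it swings about 7 mm toward the shaker's back. Axes as the shaker's.
- jack: Loose grey ratchet jack, 0.9 kg in all. Flat dark steel base 205 x 80 x 12 mm, from 135 mm behind to 70 mm ahead of the origin; origin on the bench straight under the handle's pivot (pivot 55 mm up); x points from the handle to the saddle, z up. The bench between it and the shaker's front is clear on the robot's side; a low fixed board of vials lies ahead of and beside the jack, so draw it back before moving it across.
- jack_grip (a point): Where to take the jack from above to slide it: middle between its two upright grey cheek plates, 20 mm behind the jack's origin, 46 mm above the bench. The cheeks together are 36 mm wide across the jack's y, run from 38 mm behind to 62 mm ahead of the origin, and reach 58 mm up; the handle's bar passes between them at about 55 to 60 mm.
- saddle (a point): Centre of the top of the jack's round flat saddle, 32 mm across, 45 mm ahead of the jack's origin; 66 mm above the bench when down, so 8 mm under the lift pad's height.
- handle_pad (a point): Centre of the top of the flat black press pad (40 long x 44 wide mm) at the handle's end, 130 mm behind the pivot. Raised, it is 89 mm above the bench; fully down, 37 mm. It moves on an arc about the pivot, which lies along the jack's y axis. Press it from above with shut fingers.
- handle (a joint): Angle of the handle: 0 raised at rest (0.2 rad above level), 0.4 rad fully down on its stop. A spring brings it back up when it is let go; pushing it down at the press pad takes 3 N at first and about 8 to 12 N while the saddle is being raised.
- ram (a joint): Height the saddle has been raised, m: 0 down, 0.036 at most. A ratchet lifts it about 9 mm in the first full stroke and 8 mm in each further one (26 mm after three) and it stays up when the handle goes back. It takes the next tooth only if the handle comes back almost all the way (under 0.06 rad). There is no release.
- drop_bottle_mid (a point): Small amber dropping bottle, 35 mm wide, 72 mm high, to be left alone; this point is its middle, 36 mm up.
- tape_mid (a point): Roll of tape lying flat near the bench's front edge on the robot's right (another lies far off at the left), 98 mm across, 20 mm high, to be left alone; this point is its centre, 10 mm up.
- marker_mid (a point): Marker pen lying down, 130 mm long, 14 mm thick, to be left alone; this point is its middle.

How it is judged:
On the way, in this order (a step that is already met when the one before it is completed fails the run):
1. saddle, still down, centred under the lift pad within 10 mm (horizontal distance between saddle and lift_pad below 0.01 m and value of joint ram below 0.004 m), for 0.3 s.
2. first stroke: handle down (value of joint handle above 0.36 rad), for 0.1 s.
3. handle back up (value of joint handle below 0.05 rad), for 0.05 s.
4. second stroke: handle down (value of joint handle above 0.36 rad), for 0.1 s.
5. handle back up (value of joint handle below 0.05 rad), for 0.05 s.
6. third stroke: handle down, shaker's front raised (value of joint handle above 0.36 rad and height (world z) of lift_pad above 0.086 m), for 0.1 s.
At the end, for the whole second after the job is handed in: The robot still presses the handle (over 1 N), at most 0.04 rad from fully down; the saddle carries the pad (over 1.5 N), centres within 18 mm; pad at least 12 mm above its start, ram at most 30 mm up; robot off the shaker (under 0.5 N); jack flat within 0.1 rad; shaker still (all of step 6 and contact force between any of the fingers, the arm and handle above 1 N and value of joint ram below 0.03 m and contact force between ram and shaker above 1.5 N and horizontal distance between saddle and lift_pad below 0.018 m and contact force between each of the arm, the fingers and shaker below 0.5 N and angle between jack's own z axis and vertical below 0.1 rad and linear speed of shaker below 0.02 m/s); the arm keeps its last pose, push and grip.
It fails at once if the arm pushes or lifts the shaker itself (over 3 N) (contact force between any of the arm, the fingers and shaker above 3 N).
It fails at once if the shaker is shoved along the bench (over 25 mm) (distance of shaker from where it was at the start of the episode above 0.025 m).
It fails at once if the bottle, tape roll or marker is moved more than 20 mm (distance of any of drop_bottle_mid, tape_mid, marker_mid from where it was at the start of the episode above 0.02 m).
It also fails if it takes over 72 s, if anything falls off the work surface, if the arm or the gripper's body presses on something with over 40 N, if the wrist force passes 120 N, or if a joint passes its speed limit or range.

## Robot

A 6-joint arm with a two-finger parallel gripper is mounted at the origin on a cart in front of the work surface, level with it; the furniture and walls round the work are solid. World frame = base frame: x ahead of the robot, y to its left, z up, the work surface at z = 0. Lengths are in m, angles in rad, forces in N, time in s.
With the tool pointing down it reaches from about 0.3 to 0.775 m from the base axis. Payload 14.6 kg.
Tool frame: the origin (TCP) lies midway between the tips of the shut fingers; the grasp point (between the pads) lies 19 mm behind it; z points along the fingers, y is the direction in which the jaws open and shut (so a half turn about z gives the same grasp; the last joint's range is limited). The gripper opens to 94 mm and grips with 3 to 60 N. Pads are 16 mm wide; open, the fingers measure 119 mm over their backs; the gripper's body (75 mm by 177 mm) begins 78 mm behind the grasp point.
Start: joints at [1.097, 0.3, 1.521, -0, 1.321, -0.067], TCP at [0.218, 0.505, 0.205] pointing down, gripper open.
Joint ranges: [-3.03, 3.03], [-0.79, 2.21], [0.23, 2.52], [-1.04, 4.18], [0, 3.07], [-2.55, 2.55]. Speed limits (rad/s): [2.22, 2.22, 2.57, 3.14, 3.14, 3.14].

## Interface

Orientations are given as [roll, pitch, yaw] about the fixed x, y, z axes, in that order (R = Rz(yaw) Ry(pitch) Rx(roll)).
In Python, from station import readout, imaging, job gives the robot as it stands.
- The arm moves only by the tool arm_command, never from a script. Its argument "increments" is a list of rows, each an object with "gripper": the opening, from 0 (shut) to 1 (fully open); "slide": the shift along the world's x, y, z in m, a list of three; "yaw": the turn about the world's z in rad. A call has 1 to 8 rows; each row is the pose to reach, as a shift and turn from the pose commanded when the call began; what a row does not reach only later rows make up. A row lasts 1/8 s, in which the tool goes at most 62.5 mm and 10.7 degrees, less where a joint would pass 70% of its speed; a pose out of reach is approached as far as the arm can. A call with a gripper value outside its range is refused whole. The fingers move at their own pace and stop on an object; "grip_force" is the grip in N (left out, the last holds). Time passes only in rows, so rows that repeat a pose let the fingers close. It gives the time, the measured TCP pose, the force and the opening at its end, in the units of the state.
- readout.get_obs(): the state, without advancing time (a new reading comes with each control period).
- imaging.camera(name): name is "side" or "top"; returns a dict with "color" (480x640x3 uint8, red, green, blue), "mtx" (3x3 intrinsics, pixels), "rvec" (rotation vector, rad) and "tvec" (3), from world to camera coordinates, as OpenCV has them. Camera axes: x right, y down, z forward; pixel columns grow to the right and rows downward; lengths in m; the calibration is good to about 2 mm. A picture is of the moment at which its call begins. There is no depth.
- job.hand_in(): hands the job in, once; it reports no verdict.
The state is a dict: "time_s": time; "qpos": joint angles; "joint_vel": joint speeds; "tau": joint torques, N m; "ee_pos": TCP position; "eef_rot": TCP orientation; "force": force on the tool from outside, world axes, zero at the start; "moment": the same for the moment, N m; "grip_width": finger opening in m.
Only numpy, scipy, OpenCV 4.12 (cv2) and the standard library are available. Lean on these libraries where they do the work, as an engineer would, in place of code of your own. Each camera call takes 0.05 s, during which the arm holds its last target. There are 200 camera calls.

## Working session

There is one attempt and no reset: what is moved stays moved. The work goes in short steps, Python scripts to look and compute and a tool call to move; the robot and the scene stay as the last step left them, time stands still between calls to the robot, and variables do not carry over. Pictures are saved under pics/ and viewed, about 8 in all and at most 12, crops included, and the job is handed in when it is done.

Besides the shell and the picture viewer there is one more tool, called after "Request:" by a JSON object that holds its "name" and its "arguments", one argument or row to a line. arm_command: Moves the arm, as the interface text tells. Its arguments: {"type":"object","properties":{"increments":{"type":"array","items":{"type":"object","properties":{"gripper":{"type":"number"},"slide":{"type":"array","items":{"type":"number"}},"yaw":{"type":"number"}}}},"grip_force":{"type":"number"}},"required":["increments"]}

```bash
mkdir -p pics; cat > h.py <<'E'
import numpy as np, cv2
from station import readout, imaging, job
def shot(n,f):
    c=imaging.camera(n); cv2.imwrite(f'pics/{f}.png',c['color'][:,:,::-1]); np.savez(f'pics/{f}.npz',**c); return c
def ray(c,u,v,z):
    R,_=cv2.Rodrigues(np.array(c['rvec'])); t=np.array(c['tvec']).ravel()
    o=-R.T@t; d=R.T@np.linalg.inv(c['mtx'])@np.array([u,v,1.]); return o+d*(z-o[2])/d[2]
def proj(c,P):
    return cv2.projectPoints(np.array(P,float).reshape(-1,3),np.array(c['rvec']),np.array(c['tvec']),np.array(c['mtx']),None)[0].reshape(-1,2)
E
python3 - <<'E'
from h import *
for n in('top','side'):
    c=shot(n,n+'0'); R,_=cv2.Rodrigues(c['rvec']); print(n,-R.T@c['tvec'].ravel(),c['mtx'][0,0])
print(readout.get_obs())
E
```

```text
top [0.48442705 0.08774519 1.41902255] 555.066904572476
side [ 0.6267975  -0.86250422  0.78190527] 516.40997714814
{'time_s': 0.1, 'qpos': array([ 1.09741204e+00,  3.00402696e-01,  1.52149298e+00,  2.08835935e-05,
        1.32073019e+00, -6.65836060e-02]), 'joint_vel': array([-0.000549  , -0.00158245, -0.00322226, -0.00058459, -0.00132955,
       -0.00129558]), 'tau': array([ 9.63531529e-04, -5.32637930e+01, -3.53288198e+01,  7.10535957e-02,
        2.33821169e-02, -9.21742981e-05]), 'ee_pos': array([0.21750323, 0.50491219, 0.20496113]), 'eef_rot': array([-3.14056308e+00, -8.89277426e-05,  2.73478675e+00]), 'force': array([-0.83588678,  0.94030624, -0.56820938]), 'moment': array([-0.03842901,  0.04460605, -0.00065468]), 'grip_width': 0.09383767674408791}
```

View pics/top0.png

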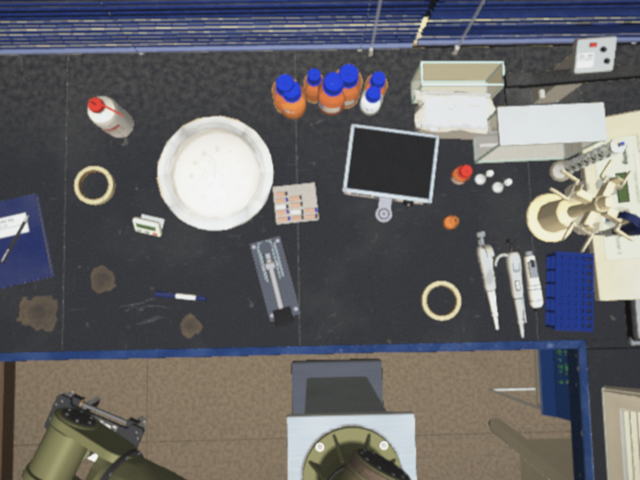

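View pics/side0.png

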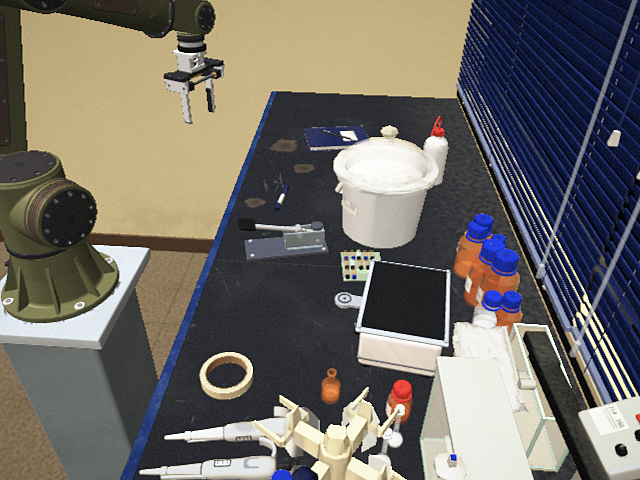

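The top view shows the shaker tongue head near (384,213), the jack from about (265,240) to (285,322), the vial board at (297,203), and the bottle at (451,222). The tape is at (441,300) and the marker at (180,296). I'll zoom in on the jack and pad.

```bash
python3 - <<'E'
from h import *
i=cv2.imread('pics/top0.png'); cv2.imwrite('pics/z0.png',cv2.resize(i[110:335,235:465][:, :],None,fx=3.4,fy=2.6*1.0 if 0 else 3.4*0.77,interpolation=3) if 0 else cv2.resize(i[180:330,240:440],None,fx=4,fy=4,interpolation=2))
E
```

```text
(no output)
```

View pics/z0.png

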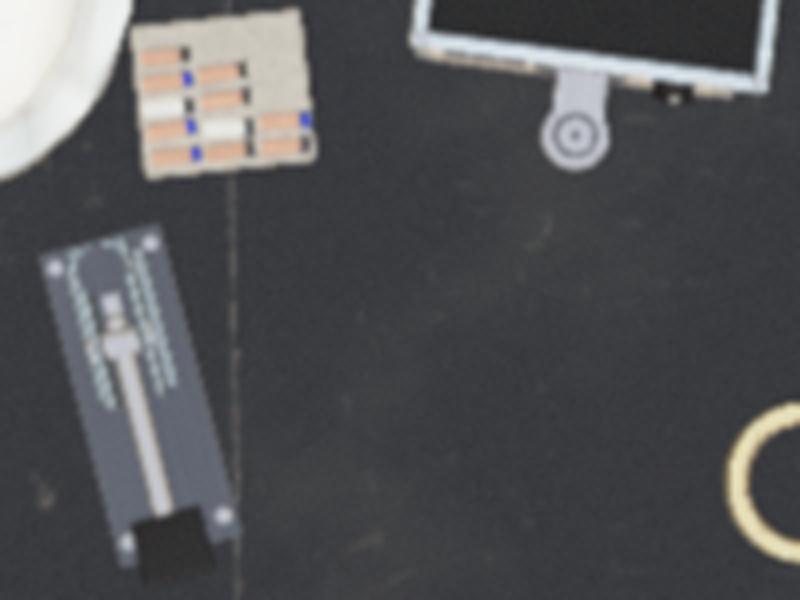

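The zoomed crop shows the pad head at (575,135). The jack base corners are at (40,257), (160,226), (240,535) and (120,568), the saddle at (100,265) and the press pad at (175,545).

```bash
cat >> h.py <<'E'
from scipy.optimize import least_squares
def fitjack(c,pts,uv,x0):
    def w(p):
        a=p[2];L=np.array(pts,float);return np.c_[p[0]+L[:,0]*np.cos(a)-L[:,1]*np.sin(a),p[1]+L[:,0]*np.sin(a)+L[:,1]*np.cos(a),L[:,2]]
    r=least_squares(lambda p:(proj(c,w(p))-np.array(uv)).ravel(),x0); return r.x,r.fun.reshape(-1,2)
E
python3 - <<'E'
from h import *
c=dict(np.load('pics/top0.npz')); z=lambda x,y:((x+.5)/4-.5+240,(y+.5)/4-.5+180)
L=[(.07,.04,.012),(.07,-.04,.012),(-.135,-.04,.012),(-.135,.04,.012),(.045,0,.066),(-.13,0,.089)]
uv=[z(40,257),z(160,226),z(240,535),z(120,568),z(100,265),z(175,545)]
p,f=fitjack(c,L,uv,[.45,.2,0]); print('jack',p,'\n',f.round(1))
a=p[2];print('saddle',p[:2]+.045*np.array([np.cos(a),np.sin(a)]),'grip',p[:2]-.02*np.array([np.cos(a),np.sin(a)]))
h=ray(c,*z(575,135),.088); print('head',h)
A=ray(c,*z(412,42),.117);B=ray(c,*z(768,90),.117);d=A-B;print('frontcorners',A,B,np.linalg.norm(d),'shaker yaw',np.arctan2(-d[0],d[1]))
for n,P in dict(vial=[(132,28),(148,180),(316,160),(300,10)]).items(): print(n,[ray(c,*z(*q),.02)[:2].round(3) for q in P])
for n,q in dict(bottle=(451,222),tape=(441,300.5),marker=(180,296),notch=(240,345)).items(): print(n,ray(c,*q,.02)[:2].round(3))
for n,q in dict(head=(347,299.5)).items():
    c2=dict(np.load('pics/side0.npz')); print('side head',ray(c2,*q,.087))
E
```

```text
jack [0.52576874 0.18821013 0.24371351] 
 [[-0.6 -1. ]
 [-0.1 -1.5]
 [ 0.8 -0.2]
 [-0.  -0. ]
 [ 0.4  1. ]
 [-0.4  1.6]]
saddle [0.56943893 0.19906899] grip [0.50635977 0.18338397]
head [ 0.64352789 -0.08957868  0.088     ]
frontcorners [0.69743632 0.00934017 0.117     ] [ 0.66469072 -0.20115438  0.117     ] 0.21302635832216352 shaker yaw -0.15432809882216622
vial [array([0.726, 0.182]), array([0.628, 0.173]), array([0.639, 0.066]), array([0.735, 0.074])]
bottle [ 0.626 -0.27 ]
tape [ 0.429 -0.237]
marker [0.454 0.416]
notch [0.33  0.268]
side head [ 0.65020833 -0.09397511  0.087     ]
```

Request:
{"name": "arm_command", "arguments": {
  "increments": [
    {"slide":[0.04,-0.04,0],"yaw":0.1,"gripper":1},
    {"slide":[0.08,-0.08,0],"yaw":0.2},
    {"slide":[0.12,-0.13,0],"yaw":0.3},
    {"slide":[0.16,-0.17,0],"yaw":0.4},
    {"slide":[0.2,-0.22,0],"yaw":0.5},
    {"slide":[0.24,-0.27,0],"yaw":0.6},
    {"slide":[0.288,-0.322,-0.03],"yaw":0.651},
    {"slide":[0.288,-0.322,-0.06],"yaw":0.651}
  ]
}}

```text
invalid input
```

Request:
{"name": "arm_command", "arguments": {
  "increments": [
    {"slide":[0.04,-0.04,0.0],"yaw":0.1,"gripper":1.0},
    {"slide":[0.08,-0.08,0.0],"yaw":0.2,"gripper":1.0},
    {"slide":[0.12,-0.13,0.0],"yaw":0.3,"gripper":1.0},
    {"slide":[0.16,-0.17,0.0],"yaw":0.4,"gripper":1.0},
    {"slide":[0.2,-0.22,0.0],"yaw":0.5,"gripper":1.0},
    {"slide":[0.24,-0.27,0.0],"yaw":0.6,"gripper":1.0},
    {"slide":[0.288,-0.322,-0.03],"yaw":0.651,"gripper":1.0},
    {"slide":[0.288,-0.322,-0.06],"yaw":0.651,"gripper":1.0}
  ]
}}

```text
time_s: 1.1
ee_pos: [0.5076, 0.1807, 0.1451]
eef_rot: [-3.141, 0.002, -2.9]
force: [-0.5, 0.6, -1.3]
grip_width: 0.0936
```

```bash
python3 - <<'E'
from h import *
c=shot('side','s1'); i=cv2.imread('pics/s1.png'); cv2.imwrite('pics/s1z.png',cv2.resize(i[190:340,220:420],None,fx=4,fy=4,interpolation=2))
E
```

```text
(no output)
```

View pics/s1z.png

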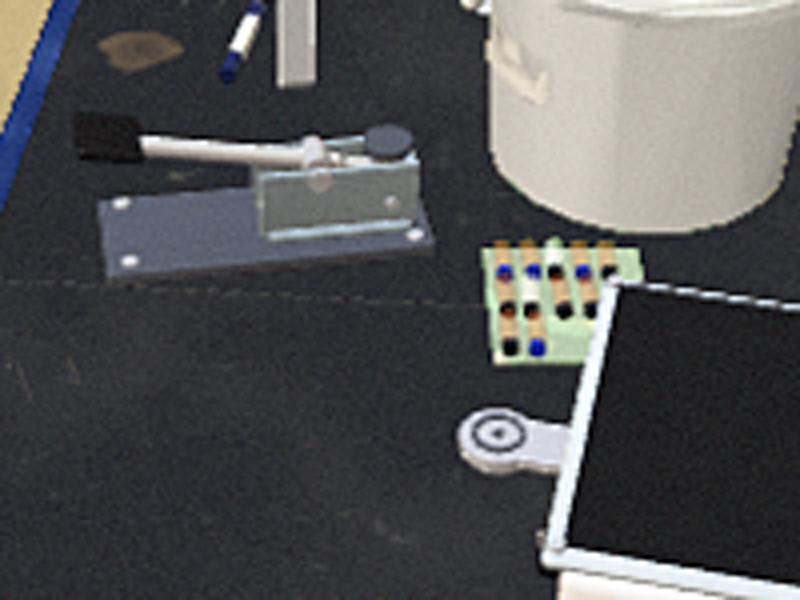

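The side crop shows the saddle top at (389,140) and the head ring at (498,433). The base corners are near (98,202), (108,268) and (432,240).

```bash
python3 - <<'E'
from h import *
c=dict(np.load('pics/s1.npz')); z=lambda x,y:((x+.5)/4-.5+220,(y+.5)/4-.5+190)
L=[(.07,-.04,.012),(-.135,-.04,.012),(-.135,.04,.012),(.045,0,.066)]
uv=[z(433,238),z(107,269),z(98,202),z(389,141)]
p,f=fitjack(c,L,uv,[.52,.19,.24]); print(p,'\n',f.round(1))
s=ray(c,*z(389,141),.066);h=ray(c,*z(498,433),.088);print('saddle',s,'head',h,'diff',h-s)
ct=dict(np.load('pics/top0.npz'));zt=lambda x,y:((x+.5)/4-.5+240,(y+.5)/4-.5+180)
s=ray(ct,*zt(100,265),.066);h=ray(ct,*zt(575,135),.088);print('top',s,h,h-s)
E
```

```text
[0.52670893 0.18983564 0.2466483 ] 
 [[ 1.   0.8]
 [-0.2  1. ]
 [-0.3 -1.2]
 [-0.4 -1. ]]
saddle [0.57168438 0.19671907 0.066     ] head [ 0.64435473 -0.0907528   0.088     ] diff [ 0.07267035 -0.28747187  0.022     ]
top [0.57201722 0.19999512 0.066     ] [ 0.64352789 -0.08957868  0.088     ] [ 0.07151068 -0.2895738   0.022     ]
```

Request:
{"name": "arm_command", "arguments": {
  "increments": [
    {"slide":[0.0,0.002,-0.04],"yaw":0.003,"gripper":1.0},
    {"slide":[0.0,0.002,-0.08],"yaw":0.003,"gripper":1.0},
    {"slide":[0.0,0.002,-0.116],"yaw":0.003,"gripper":1.0},
    {"slide":[0.0,0.002,-0.116],"yaw":0.003,"gripper":1.0},
    {"slide":[0.0,0.002,-0.116],"yaw":0.003,"gripper":0.3},
    {"slide":[0.0,0.002,-0.116],"yaw":0.003,"gripper":0.3},
    {"slide":[0.0,0.002,-0.116],"yaw":0.003,"gripper":0.3},
    {"slide":[0.0,0.002,-0.116],"yaw":0.003,"gripper":0.3}
  ],
  "grip_force": 40
}}

```text
time_s: 2.15
ee_pos: [0.5058, 0.1852, 0.0299]
eef_rot: [3.142, 0.001, -2.894]
force: [-0.6, -0.4, 0.0]
grip_width: 0.0572
```

Request:
{"name": "arm_command", "arguments": {
  "increments": [
    {"slide":[0.0,0.0,0.0],"yaw":0.0,"gripper":0.3},
    {"slide":[0.0,0.0,0.0],"yaw":0.0,"gripper":0.3},
    {"slide":[0.0,0.0,0.0],"yaw":0.0,"gripper":0.3}
  ]
}}

```text
time_s: 2.52
ee_pos: [0.5056, 0.1853, 0.0295]
eef_rot: [3.141, 0.0, -2.894]
force: [-0.8, 2.1, 1.2]
grip_width: 0.0355
```

Request:
{"name": "arm_command", "arguments": {
  "increments": [
    {"slide":[-0.015,-0.004,0.0],"yaw":0.0,"gripper":0.25},
    {"slide":[-0.034,-0.009,0.0],"yaw":0.0,"gripper":0.25},
    {"slide":[-0.035,-0.04,0.0],"yaw":-0.05,"gripper":0.25},
    {"slide":[-0.035,-0.075,0.0],"yaw":-0.11,"gripper":0.25},
    {"slide":[-0.035,-0.11,0.0],"yaw":-0.17,"gripper":0.25},
    {"slide":[-0.035,-0.145,0.0],"yaw":-0.24,"gripper":0.25},
    {"slide":[-0.035,-0.18,0.0],"yaw":-0.3,"gripper":0.25},
    {"slide":[-0.035,-0.21,0.0],"yaw":-0.36,"gripper":0.25}
  ]
}}

```text
time_s: 3.52
ee_pos: [0.4705, -0.0257, 0.0295]
eef_rot: [3.141, -0.0, 3.027]
force: [0.3, 4.6, -0.4]
grip_width: 0.0359
```

Request:
{"name": "arm_command", "arguments": {
  "increments": [
    {"slide":[0.0,-0.02,0.0],"yaw":-0.02,"gripper":0.25},
    {"slide":[0.0,-0.039,0.0],"yaw":-0.038,"gripper":0.25},
    {"slide":[0.015,-0.041,0.0],"yaw":-0.038,"gripper":0.25},
    {"slide":[0.03,-0.043,0.0],"yaw":-0.038,"gripper":0.25},
    {"slide":[0.03,-0.043,0.0],"yaw":-0.038,"gripper":0.25},
    {"slide":[0.03,-0.043,0.0],"yaw":-0.038,"gripper":0.25}
  ]
}}

```text
time_s: 4.28
ee_pos: [0.5007, -0.068, 0.0295]
eef_rot: [-3.141, 0.001, 2.991]
force: [5.0, -0.9, -2.4]
grip_width: 0.0358
```

```bash
python3 - <<'E'
from h import *
print(readout.get_obs())
c=shot('side','s2'); i=cv2.imread('pics/s2.png'); cv2.imwrite('pics/s2z.png',cv2.resize(i[210:360,220:420],None,fx=4,fy=4,interpolation=2))
E
```

```text
{'time_s': 4.275, 'qpos': array([-2.07404388e-01,  4.27151795e-01,  1.80522659e+00, -6.19296587e-05,
        9.08396798e-01, -1.62730694e+00]), 'joint_vel': array([ 0.0009183 , -0.00331367,  0.00077118,  0.00141295,  0.00992619,
       -0.00046909]), 'tau': array([ 4.09466699e-01, -5.23682749e+01, -2.63814479e+01,  2.40842146e-04,
        9.54284593e-01, -4.33873746e-02]), 'ee_pos': array([ 0.50065269, -0.06796449,  0.02945076]), 'eef_rot': array([-3.14149770e+00,  8.13405454e-04,  2.99073699e+00]), 'force': array([ 5.02982952, -0.93536232, -2.39552336]), 'moment': array([-0.22685458, -0.81999239, -0.02508049]), 'grip_width': 0.03579034866099884}
```

View pics/s2z.png

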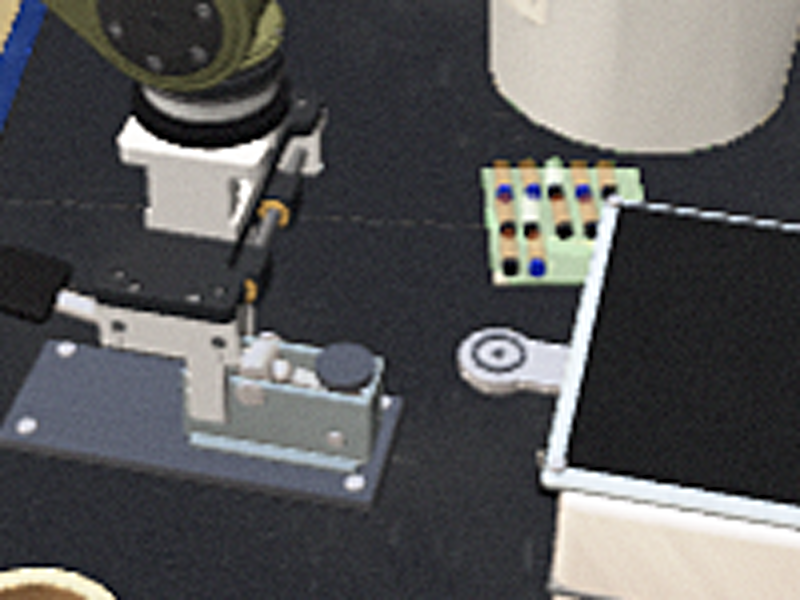

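The jack now stands square in front of the pad. The saddle is at (345,367) and the head ring at (498,353).

```bash
python3 - <<'E'
from h import *
c=dict(np.load('pics/s2.npz')); z=lambda x,y:((x+.5)/4-.5+220,(y+.5)/4-.5+210)
s=ray(c,*z(345,367),.066);h=ray(c,*z(498,353),.088);print(s,h,h-s, 'saddle-tcp',s-readout.get_obs()['ee_pos'])
E
```

```text
[ 0.56721328 -0.08349145  0.066     ] [ 0.64435473 -0.0907528   0.088     ] [ 0.07714145 -0.00726135  0.022     ] saddle-tcp [ 0.06673061 -0.01556384  0.03655679]
```

Request:
{"name": "arm_command", "arguments": {
  "increments": [
    {"slide":[0.015,-0.002,0.0],"yaw":0.0,"gripper":0.25},
    {"slide":[0.03,-0.004,0.0],"yaw":0.0,"gripper":0.25},
    {"slide":[0.045,-0.006,0.0],"yaw":0.0,"gripper":0.25},
    {"slide":[0.06,-0.008,0.0],"yaw":0.0,"gripper":0.25},
    {"slide":[0.07,-0.009,0.0],"yaw":0.0,"gripper":0.25},
    {"slide":[0.078,-0.01,0.0],"yaw":0.0,"gripper":0.25},
    {"slide":[0.078,-0.01,0.0],"yaw":0.0,"gripper":0.25},
    {"slide":[0.078,-0.01,0.0],"yaw":0.0,"gripper":0.25}
  ]
}}

```text
time_s: 5.32
ee_pos: [0.5784, -0.0778, 0.0295]
eef_rot: [3.142, 0.0, 2.991]
force: [2.6, 0.8, -0.9]
grip_width: 0.0359
```

```bash
python3 - <<'E'
from h import *
for n,f,(r,q) in(('side','s3',(210,240)),('top','t3',(180,300))):
    shot(n,f); i=cv2.imread(f'pics/{f}.png'); cv2.imwrite(f'pics/{f}z.png',cv2.resize(i[r:r+140,q:q+200],None,fx=4,fy=4,interpolation=2))
i=np.vstack([cv2.resize(cv2.imread('pics/s3z.png'),(800,560))[100:400],cv2.imread('pics/t3z.png')[0:300]]); cv2.imwrite('pics/c3.png',i)
E
```

```text
(no output)
```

View pics/c3.png

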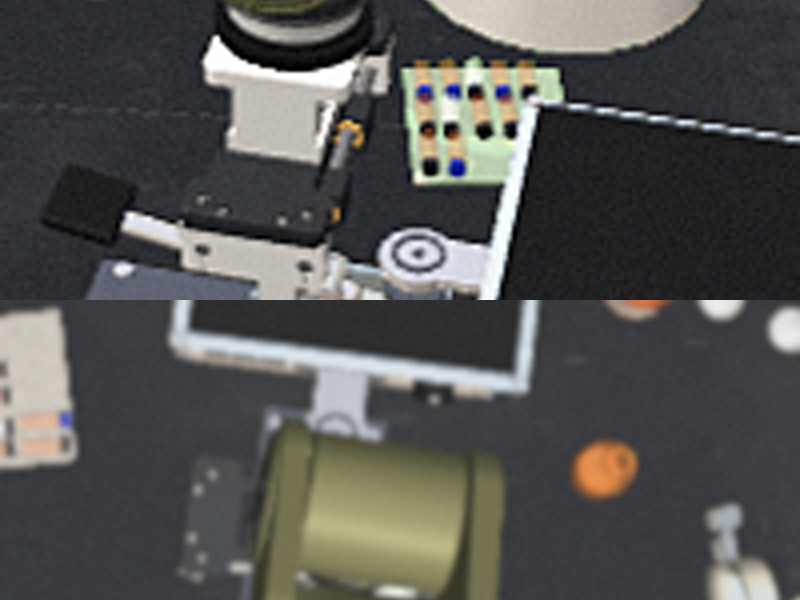

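The side half of this view shows the head ring at (418,252), with the saddle just cut off below it. In the top half, the base's front corners are near (268,408) and (386,424), either side of the head. I'll look at the saddle in the full side crop.

```bash
python3 - <<'E'
from h import *
c=dict(np.load('pics/t3.npz')); z=lambda x,y:((x+.5)/4-.5+300,(y-300+.5)/4-.5+180)
A=ray(c,*z(268,408),.012);B=ray(c,*z(386,424),.012);print(A,B,np.linalg.norm(A-B)); print('saddle top est',(A+B)[:2]/2-.025*np.array([.989,-.15]))
i=cv2.imread('pics/s3.png'); cv2.imwrite('pics/s3w.png',cv2.resize(i[250:325,290:390],None,fx=8,fy=8,interpolation=2))
E
```

```text
[ 0.6708209 -0.0573428  0.012    ] [ 0.659057  -0.1325804  0.012    ] 0.07615172714706096
saddle top est [ 0.64021395 -0.0912116 ]
```

View pics/s3w.png

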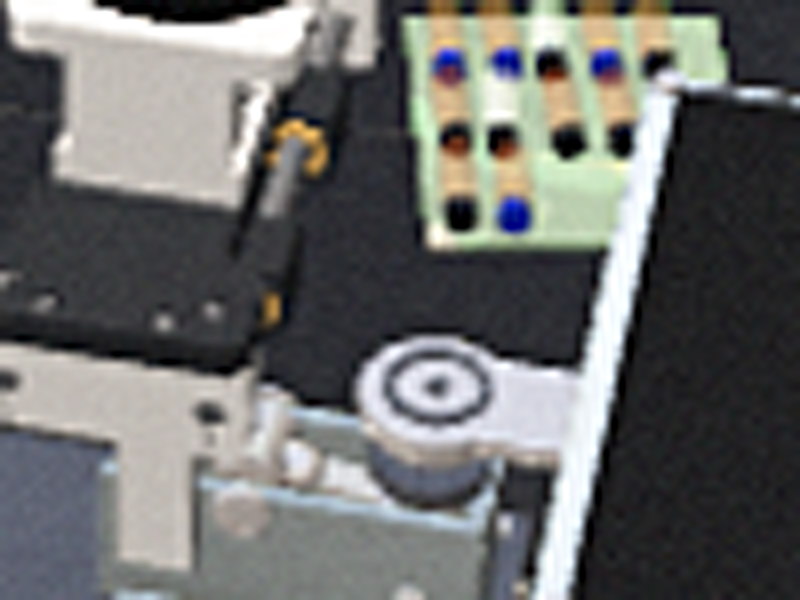

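The side zoom shows the head ring at (437,386). The dark saddle directly below it spans x of about 370–492, with its lower rim near y=508.

```bash
python3 - <<'E'
from h import *
c=dict(np.load('pics/s3.npz')); z=lambda x,y:((x+.5)/8-.5+290,(y+.5)/8-.5+250)
h=ray(c,*z(437,386),.088);print(h)
t=np.linspace(0,6.28,60)
for dx,dy in((0,0),(-.004,0),(0,.005),(0,-.005)):
  P=np.c_[h[0]+dx+.016*np.cos(t),h[1]+dy+.016*np.sin(t),0*t+.066]; q=(proj(c,P)-[290,250]+.5)*8-.5
  print(dx,dy,q.min(0).round(),q.max(0).round())
E
```

```text
[ 0.64447535 -0.09055653  0.088     ]
0 0 [369. 408.] [496. 495.]
-0.004 0 [354. 407.] [480. 494.]
0 0.005 [370. 395.] [496. 481.]
0 -0.005 [369. 421.] [496. 509.]
```

The saddle is centred to within about 1–3 mm. I'll release the jack and move above the press pad.

Request:
{"name": "arm_command", "arguments": {
  "increments": [
    {"slide":[0.0,0.0,0.0],"yaw":0.0,"gripper":0.8},
    {"slide":[0.0,0.0,0.0],"yaw":0.0,"gripper":0.8},
    {"slide":[0.0,0.0,0.0],"yaw":0.0,"gripper":0.8},
    {"slide":[0.0,0.0,0.0],"yaw":0.0,"gripper":0.8},
    {"slide":[0.0,0.0,0.03],"yaw":0.0,"gripper":0.8},
    {"slide":[0.0,0.0,0.07],"yaw":0.0,"gripper":0.8},
    {"slide":[0.0,0.0,0.11],"yaw":0.0,"gripper":0.8},
    {"slide":[0.0,0.0,0.11],"yaw":0.0,"gripper":0.8}
  ]
}}

```text
time_s: 6.42
ee_pos: [0.5799, -0.0782, 0.1425]
eef_rot: [-3.141, 0.005, 2.991]
force: [-0.1, -1.1, -0.9]
grip_width: 0.0748
```

Request:
{"name": "arm_command", "arguments": {
  "increments": [
    {"slide":[-0.04,0.005,0.0],"yaw":0.0,"gripper":0.0},
    {"slide":[-0.08,0.01,0.0],"yaw":0.0,"gripper":0.0},
    {"slide":[-0.107,0.013,0.0],"yaw":0.0,"gripper":0.0},
    {"slide":[-0.107,0.013,0.0],"yaw":0.0,"gripper":0.0},
    {"slide":[-0.107,0.013,0.0],"yaw":0.0,"gripper":0.0},
    {"slide":[-0.107,0.013,0.0],"yaw":0.0,"gripper":0.0},
    {"slide":[-0.107,0.013,0.0],"yaw":0.0,"gripper":0.0},
    {"slide":[-0.107,0.013,0.0],"yaw":0.0,"gripper":0.0}
  ]
}}

```text
time_s: 7.42
ee_pos: [0.4718, -0.0649, 0.1393]
eef_rot: [3.142, -0.0, 2.991]
force: [0.3, -0.3, 1.8]
grip_width: 0.0007
```

```bash
python3 - <<'E'
from h import *
print(readout.get_obs()['ee_pos'],readout.get_obs()['grip_width'])
c=shot('side','s4'); i=cv2.imread('pics/s4.png'); cv2.imwrite('pics/s4z.png',cv2.resize(i[210:360,200:400],None,fx=4,fy=4,interpolation=2))
E
```

```text
[ 0.47176192 -0.06492819  0.13927527] 0.0007365146541491496
```

View pics/s4z.png

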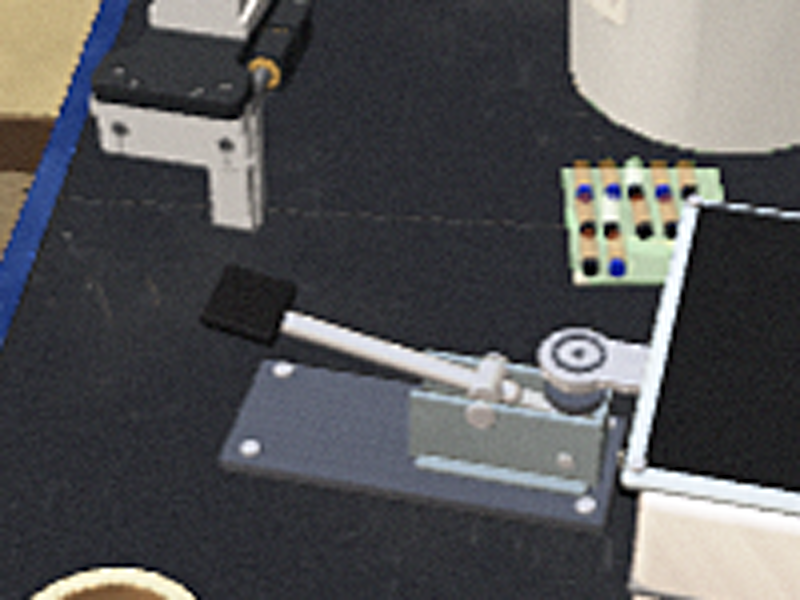

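The jack is still aligned after release. The press pad's centre is near (249,298) and the shut fingertips are at about (237,226), above it.

```bash
python3 - <<'E'
from h import *
c=dict(np.load('pics/s4.npz')); z=lambda x,y:((x+.5)/4-.5+200,(y+.5)/4-.5+210)
print(ray(c,*z(249,299),.089),(proj(c,[[.4718,-.0649,.139],[.4718,-.0649,.089]])-[200,210])*4)
L=[(.07,-.04,.012),(-.135,-.04,.012),(-.135,.04,.012),(.045,0,.066),(-.13,0,.089)]
uv=[z(606,515),z(222,458),z(266,360),z(573,388),z(249,299)]
p,f=fitjack(c,L[:3]+L[4:],uv[:3]+uv[4:],[.6,-.08,-.15]);print(p,f.round(1)); print(p[:2]+.045*np.array([np.cos(p[2]),np.sin(p[2])]))
E
```

```text
[ 0.47508045 -0.06493102  0.089     ] [[236.40941467 220.74420006]
 [241.15182167 297.10443933]]
[ 0.6020195  -0.08068805 -0.12986707] [[ 1.5  0.9]
 [-0.1 -0.1]
 [-0.6 -0.9]
 [-0.9 -0.4]]
[ 0.64664056 -0.08651565]
```

Request:
{"name": "arm_command", "arguments": {
  "increments": [
    {"slide":[0.001,0.0,-0.03],"yaw":0.0,"gripper":0.0},
    {"slide":[0.001,0.0,-0.048],"yaw":0.0,"gripper":0.0},
    {"slide":[0.001,0.0,-0.06],"yaw":0.0,"gripper":0.0},
    {"slide":[0.001,0.0,-0.072],"yaw":0.0,"gripper":0.0},
    {"slide":[0.001,0.0,-0.084],"yaw":0.0,"gripper":0.0},
    {"slide":[0.001,0.0,-0.094],"yaw":0.0,"gripper":0.0},
    {"slide":[0.001,0.0,-0.102],"yaw":0.0,"gripper":0.0},
    {"slide":[0.001,0.0,-0.102],"yaw":0.0,"gripper":0.0}
  ]
}}

```text
time_s: 8.48
ee_pos: [0.4735, -0.0651, 0.0384]
eef_rot: [-3.141, 0.002, 2.991]
force: [-5.1, 0.4, 14.0]
grip_width: 0.0004
```

Request:
{"name": "arm_command", "arguments": {
  "increments": [
    {"slide":[0.0,0.0,-0.001],"yaw":0.0,"gripper":0.0},
    {"slide":[0.0,0.0,-0.001],"yaw":0.0,"gripper":0.0}
  ]
}}

```text
time_s: 8.72
ee_pos: [0.4736, -0.0651, 0.038]
eef_rot: [-3.141, 0.002, 2.991]
force: [-6.3, 1.5, 19.0]
grip_width: 0.0006
```

Request:
{"name": "arm_command", "arguments": {
  "increments": [
    {"slide":[-0.001,0.0,-0.0015],"yaw":0.0,"gripper":0.0},
    {"slide":[-0.001,0.0,-0.0015],"yaw":0.0,"gripper":0.0}
  ]
}}

```text
time_s: 8.98
ee_pos: [0.4735, -0.0651, 0.0374]
eef_rot: [-3.142, 0.005, 2.991]
force: [-6.0, 2.7, 28.3]
grip_width: 0.0002
```

```bash
python3 - <<'E'
from h import *
print(readout.get_obs()['ee_pos'],readout.get_obs()['force'])
c=shot('side','s5'); i=cv2.imread('pics/s5.png'); cv2.imwrite('pics/s5z.png',cv2.resize(i[210:360,200:400],None,fx=4,fy=4,interpolation=2))
E
```

```text
[ 0.47352724 -0.06511975  0.03740566] [-5.98681371  2.72483924 28.26708616]
```

View pics/s5z.png

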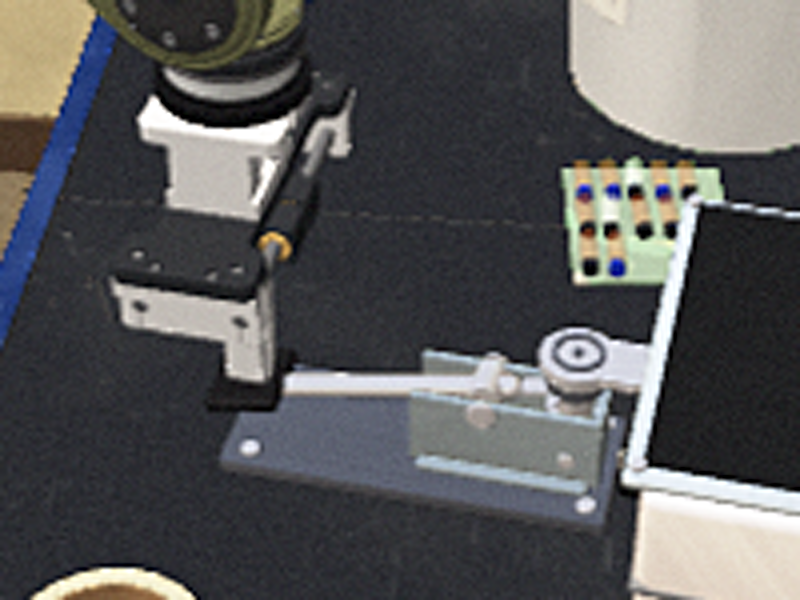

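The handle is on its stop and the ram has risen to just under the pad. The jack hasn't shifted. Next comes the return and the second stroke.

Request:
{"name": "arm_command", "arguments": {
  "increments": [
    {"slide":[0.0,0.0,0.015],"yaw":0.0,"gripper":0.0},
    {"slide":[0.0,0.0,0.03],"yaw":0.0,"gripper":0.0},
    {"slide":[0.0,0.0,0.045],"yaw":0.0,"gripper":0.0},
    {"slide":[0.0,0.0,0.065],"yaw":0.0,"gripper":0.0},
    {"slide":[0.0,0.0,0.07],"yaw":0.0,"gripper":0.0},
    {"slide":[0.0,0.0,0.07],"yaw":0.0,"gripper":0.0},
    {"slide":[0.0,0.0,0.07],"yaw":0.0,"gripper":0.0},
    {"slide":[0.0,0.0,0.07],"yaw":0.0,"gripper":0.0}
  ]
}}

```text
time_s: 10.02
ee_pos: [0.4714, -0.0648, 0.1044]
eef_rot: [3.142, -0.001, 2.991]
force: [0.8, 1.0, -0.7]
grip_width: 0.0004
```

Request:
{"name": "arm_command", "arguments": {
  "increments": [
    {"slide":[0.0,0.0,-0.015],"yaw":0.0,"gripper":0.0},
    {"slide":[0.0,0.0,-0.026],"yaw":0.0,"gripper":0.0},
    {"slide":[0.0,0.0,-0.038],"yaw":0.0,"gripper":0.0},
    {"slide":[0.0,0.0,-0.05],"yaw":0.0,"gripper":0.0},
    {"slide":[-0.001,0.0,-0.06],"yaw":0.0,"gripper":0.0},
    {"slide":[-0.001,0.0,-0.069],"yaw":0.0,"gripper":0.0},
    {"slide":[-0.001,0.0,-0.07],"yaw":0.0,"gripper":0.0},
    {"slide":[-0.001,0.0,-0.07],"yaw":0.0,"gripper":0.0}
  ]
}}

```text
time_s: 11.02
ee_pos: [0.4721, -0.065, 0.0368]
eef_rot: [3.142, 0.004, 2.991]
force: [-8.0, 2.8, 34.3]
grip_width: 0.0007
```

Request:
{"name": "arm_command", "arguments": {
  "increments": [
    {"slide":[0.0,0.0,-0.0005],"yaw":0.0,"gripper":0.0},
    {"slide":[0.0,0.0,-0.0005],"yaw":0.0,"gripper":0.0}
  ]
}}

```text
time_s: 11.28
ee_pos: [0.4722, -0.065, 0.0365]
eef_rot: [-3.142, 0.004, 2.991]
force: [-9.7, 2.9, 37.9]
grip_width: 0.0007
```

Request:
{"name": "arm_command", "arguments": {
  "increments": [
    {"slide":[0.0,0.0,0.015],"yaw":0.0,"gripper":0.0},
    {"slide":[0.0,0.0,0.03],"yaw":0.0,"gripper":0.0},
    {"slide":[0.0,0.0,0.045],"yaw":0.0,"gripper":0.0},
    {"slide":[0.001,0.0,0.065],"yaw":0.0,"gripper":0.0},
    {"slide":[0.001,0.0,0.07],"yaw":0.0,"gripper":0.0},
    {"slide":[0.001,0.0,0.07],"yaw":0.0,"gripper":0.0},
    {"slide":[0.001,0.0,0.07],"yaw":0.0,"gripper":0.0},
    {"slide":[0.001,0.0,0.07],"yaw":0.0,"gripper":0.0}
  ]
}}

```text
time_s: 12.28
ee_pos: [0.4713, -0.0648, 0.1039]
eef_rot: [3.142, -0.001, 2.991]
force: [-0.5, -0.4, -0.6]
grip_width: 0.0004
```

```bash
python3 - <<'E'
from h import *
c=shot('side','s6'); i=cv2.imread('pics/s6.png'); cv2.imwrite('pics/s6z.png',cv2.resize(i[210:360,200:400],None,fx=4,fy=4,interpolation=2))
E
```

```text
(no output)
```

View pics/s6z.png

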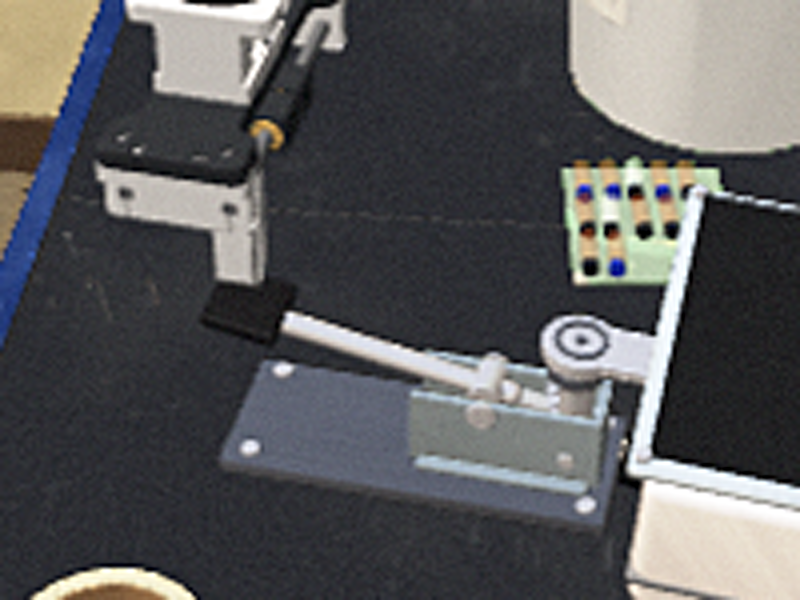

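The handle is fully back, with its pad at (249,300) as before, and the head has risen from y=353 to 340. The jack hasn't moved. Now the third stroke, which I'll hold.

Request:
{"name": "arm_command", "arguments": {
  "increments": [
    {"slide":[0.0,0.0,-0.015],"yaw":0.0,"gripper":0.0},
    {"slide":[0.0,0.0,-0.026],"yaw":0.0,"gripper":0.0},
    {"slide":[0.0,0.0,-0.038],"yaw":0.0,"gripper":0.0},
    {"slide":[0.0,0.0,-0.05],"yaw":0.0,"gripper":0.0},
    {"slide":[-0.001,0.0,-0.06],"yaw":0.0,"gripper":0.0},
    {"slide":[-0.001,0.0,-0.068],"yaw":0.0,"gripper":0.0},
    {"slide":[-0.001,0.0,-0.069],"yaw":0.0,"gripper":0.0},
    {"slide":[-0.001,0.0,-0.069],"yaw":0.0,"gripper":0.0}
  ]
}}

```text
time_s: 13.32
ee_pos: [0.472, -0.065, 0.037]
eef_rot: [3.142, 0.004, 2.991]
force: [-6.5, 2.3, 29.8]
grip_width: 0.0004
```

Request:
{"name": "arm_command", "arguments": {
  "increments": [
    {"slide":[0.0,0.0,0.0],"yaw":0.0,"gripper":0.0},
    {"slide":[0.0,0.0,0.0],"yaw":0.0,"gripper":0.0},
    {"slide":[0.0,0.0,0.0],"yaw":0.0,"gripper":0.0},
    {"slide":[0.0,0.0,0.0],"yaw":0.0,"gripper":0.0}
  ]
}}

```text
time_s: 13.82
ee_pos: [0.472, -0.065, 0.037]
eef_rot: [3.142, 0.004, 2.991]
force: [-6.3, 2.4, 30.4]
grip_width: 0.0006
```

```bash
python3 - <<'E'
from h import *
c=shot('side','s7'); i=cv2.imread('pics/s7.png'); cv2.imwrite('pics/s7z.png',cv2.resize(i[210:360,200:400],None,fx=4,fy=4,interpolation=2))
o=readout.get_obs();print(o['ee_pos'],o['force'])
E
```

```text
[ 0.47200086 -0.06501914  0.03701641] [-5.53390168  2.6190872  29.98421274]
```

View pics/s7z.png

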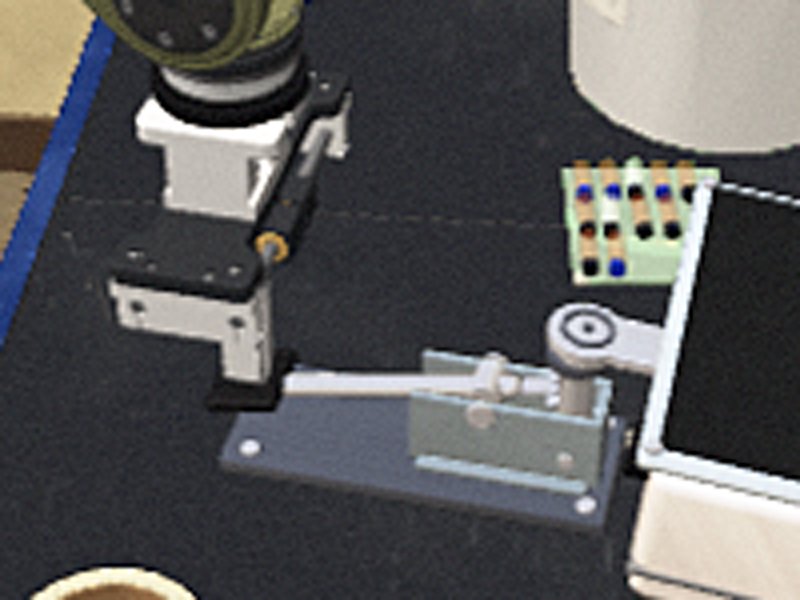

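The head is now at y=327, up 26 px or about 17 mm, and it stays over the saddle with about 5 mm of backward drift. The handle is on its stop, held at about 30 N.

```bash
python3 -c "
from station import job; print(job.hand_in())"
```

```text
the job is handed in; nothing more can be done
None
```

The front of the shaker is raised and resting on the jack, and the arm is still holding the handle fully down on the third stroke. I handed the job in at about 14 s on the robot's clock.

- **Positioning:** I drew the jack back, turned it square to the shaker and slid it in under the lift pad. The side view put the saddle within about 1 mm of the pad's centre along x. Along y it was about 0–3 mm off. A rougher fit from the jack's base and press pad put it about 4 mm off in y. All of these are inside the 10 mm limit.
- **Strokes:** All three bottomed out on the stop, with the fingertips at 36.5–37.4 mm against the 37 mm given. After each of the first two I lifted the fingers clear of the raised pad height. A picture after the second showed the handle fully back up.
- **Last check:** The arm presses the handle with a steady 30 N or so. The lift pad has risen about 17 mm and drifted about 5 mm toward the back, within the 18 mm limit. The jack sits flat and has not shifted.
- **Not measured:** I had no direct reading of the ram height or of the force the saddle carries. I judged both from the pictures. I did not measure the bottle, tape and marker again at the end, but the arm went nowhere near the bottle or tape and passed the marker only high above it.

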